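# Seat a plaster cast in the vacuum nest and hold the suction valve half open

## Task

Seat the plaster dental cast flat in the shaped pocket of the vacuum nest, teeth up and its narrow end in the pocket's narrow end, and let go of it. Then push the spring-loaded button of the hand valve straight down to half of its travel, where its top is level with the ledge on the gauge post, and finish while still holding it there with the gripper. Never push the button to the bottom, which would blow the cast off, and leave the flat brush and the felt wheel where they lie.

Things in the scene. Friction and masses are not known exactly. Their poses are not given: they have to be found in the camera images.
- cast: The same cast; origin at the centre of its underside, 7 mm below cast_mid, same axes. Outline of the base (x, y in mm): heel face at x = -26 (y -26 to 26), widest at (-14.5, +-29), sides taper to (11, +-24), then slant to the flat front face at x = 26 (y -11 to 11). Heel and front faces are parallel, 52 mm apart: grip across them.
- cast_mid (a point): The loose plaster dental cast, 52 x 58 x 27 mm, 0.10 to 0.19 kg, standing teeth up on the bench. The point is the centre of its base, 7 mm above its underside. x points from the wide flat heel to the narrow front, z up. Only the base, 14 mm high, is solid and can be gripped; the teeth above it offer no resistance.
- nest_floor (a point): Vacuum nest: fixed metal plate 100 (x) x 90 x 12 mm with a pocket in the outline of the cast's base. Point: centre of the pocket floor, 12 mm above the bench; x points to the narrow end; the seated cast is centred here, x along x. Walls 8 mm high, 1.5 mm clearance, 3 mm bevel. 40 mm of the heel end and the whole front end are open, so fingers on heel and front faces can go down to the plate.
- valve: Hand valve fixed on the bench, origin under the button axis: foot 78 x 70 x 8 mm, grey round body 40 mm in diameter up to 50 mm, and a gauge post 8 x 22 mm, 90 mm high, its near face 30 mm from the axis on the +x side. A dark ledge on the post marks half travel, 72 mm above the bench; thin lines at 82 and 62 mm mark released and bottom.
- valve_pad (a point): Centre of the top face of the valve's black palm button, 42 mm in diameter (flat to 18 mm radius), 82 mm above the bench when released. It moves straight down with the button.
- valve_button (a joint): Travel of the button in m: 0 released, 0.010 half-way, 0.020 bottom. A spring pushes it back up: about 3 N to start, 5.5 N half-way, 8.5 N at the bottom.
- brush_mid (a point): A bystander: loose flat brush, 32 x 187 x 10 mm, lying on the bench between the robot and the work; point at its centre, long axis y.
- wheel_mid (a point): A bystander: small loose felt polishing wheel, 22 mm in diameter, 10 mm high, lying on the bench beyond the work; point at its centre.
Not all that is in view belongs to the job. Of the things like the cast, leave any that is purple or turquoise; of the rest the larger one is meant.

How it is judged:
By the outcome, as a careful person would: the job done as asked, in the order asked, and still so for the second after the job is handed in, while the arm keeps its last pose, push and grip.
It also fails if it takes over 51 s, if anything falls off the work surface, if the arm or the gripper's body presses on something with over 40 N, if the wrist force passes 120 N, or if a joint passes its speed limit or range.

## Robot

A 6-joint arm with a two-finger parallel gripper is mounted at the origin on a cart in front of the work surface, level with it; the furniture and walls round the work are solid. World frame = base frame: x ahead of the robot, y to its left, z up, the work surface at z = 0. Lengths are in mm, angles in degrees, forces in N, time in s.
With the tool pointing down it reaches from about 400 to 825 mm from the base axis. Payload 7 kg.
Tool frame: the origin (TCP) lies where the fingers leave the gripper's body, on its centre line; the fingertips stand 73 mm ahead of it and the grasp point (between the pads) lies env.hold_point_z ahead of it (env.hold_point_z is the distance from the TCP to the grasp point, in mm); z points along the fingers, y is the direction in which the jaws open and shut (so a half turn about z gives the same grasp; the last joint's range is limited). The gripper opens to 85 mm and grips with 20 to 120 N. Pads are 22 mm wide; open, the fingers measure 114 mm over their backs; the gripper's body (76 mm by 85 mm) begins 54 mm behind the grasp point. The pads swing forward as they close: fully open they stand 13 mm farther back than shut.
Start: joints at [-50.988, 20.546, 0.682, 0, -70.136, -16.507], TCP at [258.347, -623.581, 303.902] pointing down, gripper open.
Joint ranges: [-176.03, 176.03], [-82.01, 121.73], [-58.28, 71.71], [-173.87, 95.51], [-174.79, -0.11], [-173.66, 173.66]. Speed limits (degrees/s): [136.94, 136.94, 172.46, 180, 180, 180].

## Interface

Orientations are given as [roll, pitch, yaw] about the fixed x, y, z axes, in that order (R = Rz(yaw) Ry(pitch) Rx(roll)).
In Python, from bench import readout, viewer, env gives the robot as it stands. The module is installed in compiled form; this text tells all that it offers.
- The arm moves only by the tool drive_tool, never from a script. Its argument "series" is text: rows parted by semicolons, each of 5 numbers parted by spaces: the finger opening in mm, from 0 to 85.4, then the shift along the tool's x, y, z in mm, then the turn about the tool's z in rad. A call has 1 to 5 rows; each row is the pose to reach, as a shift and turn from the pose commanded when the call began, along the tool's axes at that moment; what a row does not reach only later rows make up. A row lasts 1/10 s, in which the tool goes at most 50 mm and 8.59 degrees, less where a joint would pass 70% of its speed; a pose out of reach is approached as far as the arm can. A call with a gripper value outside its range is refused whole. The fingers move at their own pace and stop on an object; "grip_force" is the grip in N (left out, the last holds). Time passes only in rows, so rows that repeat a pose let the fingers close. It gives the time, the measured TCP pose, the force and the opening at its end, in the units of the state.
- readout.sense(): the state, without advancing time (a new reading comes with each control period).
- viewer.read_camera(name): name is "side" or "top" or "wrist"; returns (picture, depth): 420x560x3 uint8, blue, green, red; 420x560 float32, mm along the optical axis (not along the pixel's ray), 0 where there is no reading.
- viewer.camera_params(name): a dict with "fx", "fy", "cx", "cy" (pixels), "k1" (the pictures are not rectified: a ray, as slopes to the right and down, at radius r is drawn at 1 + k1 r^2 times it, then the intrinsics apply), "world_from_camera" (4x4, takes a point from camera to world coordinates); the wrist camera has in their place "mount" (4x4, takes a point from camera to tool coordinates, whose origin is the TCP and whose axes are the flange's). Camera axes: x right, y down, z forward; pixel columns grow to the right and rows downward; lengths in mm; the calibration is good to about 2 mm. A picture is of the moment at which its call begins: read the wrist's pose just before it. camera_params takes no time and is no camera call.
- env.finish_job(): hands the job in, once; it reports no verdict.
The state is a dict: "clock": time; "joint_pos": joint angles; "qd": joint speeds; "tau": joint torques, N m; "tcp_pos": TCP position; "orientation": TCP orientation; "wrist_force": force on the tool from outside, world axes, zero at the start; "torque": the same for the moment, N m; "grip_width": finger opening in mm.
Only numpy, scipy, OpenCV 4.12 (cv2) and the standard library are available. Lean on these libraries where they do the work, as an engineer would, in place of code of your own. Each camera call takes 0.05 s, during which the arm holds its last target.

## Working session

There is one attempt and no reset: what is moved stays moved. The work goes in short steps, Python scripts to look and compute and a tool call to move; the robot and the scene stay as the last step left them, time stands still between calls to the robot, and variables do not carry over. Pictures are saved under pics/ and viewed, and the job is handed in when it is done.

Besides the shell and the picture viewer there is one more tool, called as name(argument=value, ...) on one line, values as JSON. drive_tool: Moves the arm, as the interface text tells. Its arguments: {"type":"object","properties":{"series":{"type":"string"},"grip_force":{"type":"number"}},"required":["series"]}

```bash
mkdir -p pics; ls; cat > h.py <<'E'
import numpy as np, cv2
from bench import readout, viewer, env
def grab(n,tag):
    s=readout.sense()
    im,d=viewer.read_camera(n); cv2.imwrite(f'pics/{tag}.png',im); np.savez(f'pics/{tag}.npz',im=im,d=d)
    return s,im,d
E
python3 - <<'E'
from h import *
for n in('top','side'):
    s,im,d=grab(n,n+'0')
    print(viewer.camera_params(n))
s=readout.sense();print(s,env.hold_point_z)
print(viewer.camera_params('wrist'))
E
```

```text
pics
{'fx': 419.0206771865245, 'fy': 419.0206771865245, 'cx': 271.0768619537043, 'cy': 206.94737005982083, 'k1': -0.04152736275602533, 'world_from_camera': array([[ 2.32690313e-02, -9.84543925e-01,  1.73585174e-01,
         3.95398291e+02],
       [-9.99484099e-01, -1.90650733e-02,  2.58468196e-02,
         1.78635756e+02],
       [-2.21379151e-02, -1.74097052e-01, -9.84479624e-01,
         9.48520924e+02],
       [ 0.00000000e+00,  0.00000000e+00,  0.00000000e+00,
         1.00000000e+00]])}
{'fx': 527.4840734143194, 'fy': 527.4840734143194, 'cx': 275.2593117659397, 'cy': 213.0084711366422, 'k1': -0.057346497074401565, 'world_from_camera': array([[-9.84779805e-01, -7.28559522e-02,  1.57799700e-01,
         3.75436600e+02],
       [-1.73638710e-01,  4.52295789e-01, -8.74801759e-01,
         9.84251618e+02],
       [-7.63762454e-03, -8.88887242e-01, -4.58062372e-01,
         5.12172743e+02],
       [ 0.00000000e+00,  0.00000000e+00,  0.00000000e+00,
         1.00000000e+00]])}
{'clock': 0.1, 'joint_pos': array([-5.09871045e+01,  2.05870014e+01,  6.39866301e-01, -1.87010897e-02,
      
[... 381 characters left out ...]
833e+02, -6.90428221e-03, -1.57500675e+02]), 'wrist_force': array([-0.24202918,  0.17618893,  0.16633738]), 'torque': array([-0.02212233,  0.04282743, -0.00621372]), 'grip_width': 85.18756061271199} 53.900000000000006
{'fx': 305.21113562789645, 'fy': 305.21113562789645, 'cx': 279.00023555433495, 'cy': 209.486128394035, 'k1': -0.051211582858888445, 'mount': array([[-8.56840908e-04, -9.65514366e-01, -2.60348373e-01,
         6.53307005e+01],
       [ 9.99998932e-01, -1.13565076e-03,  9.20486369e-04,
         2.01128752e+00],
       [-1.18440764e-03, -2.60347306e-01,  9.65514307e-01,
        -6.96681182e+01],
       [ 0.00000000e+00,  0.00000000e+00,  0.00000000e+00,
         1.00000000e+00]])}
```

View pics/top0.png

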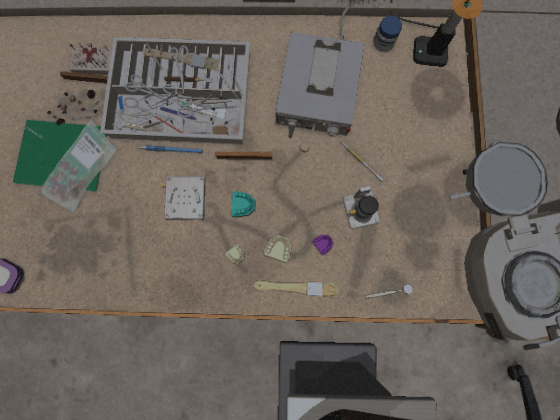

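View pics/side0.png

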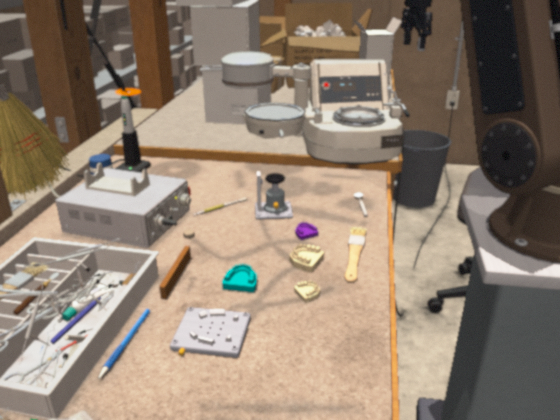

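The top view shows the target as the larger cream cast at about (278,248). A small cream decoy is at (235,254), and the turquoise (242,204) and purple (322,244) ones are to be left. The nest is at (185,198), the valve at (365,205), the brush at (300,289) and the wheel at (304,148). Next I measure.

```bash
cat >> h.py <<'E'
def rays(p,shape=(420,560)):
    K=np.array([[p['fx'],0,p['cx']],[0,p['fy'],p['cy']],[0,0,1]])
    v,u=np.mgrid[:shape[0],:shape[1]].astype(float)
    x=(u-p['cx'])/p['fx'];y=(v-p['cy'])/p['fy']
    pts=np.stack([u.ravel(),v.ravel()],1)[:,None]
    r=cv2.undistortPoints(pts,K,np.array([p['k1'],0,0,0,0.]))[:,0]
    return r.reshape(shape+(2,))
def cloud(p,T,d):
    r=rays(p); P=np.concatenate([r*d[...,None],d[...,None]],2)
    W=P@T[:3,:3].T+T[:3,3]; W[d<=0]=np.nan
    return W
def tcpT(s):
    from scipy.spatial.transform import Rotation as R
    T=np.eye(4);T[:3,:3]=R.from_euler('xyz',s['orientation'],degrees=True).as_matrix();T[:3,3]=s['tcp_pos'];return T
def ortho(W,im,x0,x1,y0,y1,tag,sc=4,zmax=200):
    # nearest splat; up = +x, left=+y
    H=int((x1-x0)*sc);Wd=int((y1-y0)*sc)
    m=np.isfinite(W[...,2])&(W[...,0]>x0)&(W[...,0]<x1)&(W[...,1]>y0)&(W[...,1]<y1)&(W[...,2]<zmax)
    o=np.zeros((H,Wd,3),np.uint8)
    P=W[m];C=im[m];i=np.argsort(P[:,2]);P=P[i];C=C[i]
    for p,c in zip(P,C):
        r=int((x1-p[0])*sc);q=int((y1-p[1])*sc);o[max(0,r-3):r+3,max(0,q-3):q+3]=c
    cv2.imwrite(f'pics/{tag}.png',o)
E
python3 - <<'E'
from h import *
f=np.load('pics/top0.npz');p=viewer.camera_params('top')
W=cloud(p,p['world_from_camera'],f['d'])
for n,(u,v) in dict(cast=(278,248),nest=(185,198),valve=(368,206),post=(365,190),brush=(300,289),wheel=(304,148),small=(235,254),turq=(242,204),purp=(322,244),table=(340,270)).items(): print(n,W[v,u].round(1))
im=f['im'][130:310,150:400]; cv2.imwrite('pics/top0z.png',cv2.resize(im,None,fx=3.2,fy=3.2,interpolation=cv2.INTER_CUBIC))
E
```

```text
cast [467.2 185.6  19.5]
nest [576.8 400.3  15.8]
valve [553.5  -1.   85.2]
post [587.8   4.5  84.3]
brush [378.9 135.5  11.5]
wheel [700.9 129.9  13.1]
small [452.3 281.1  13.1]
turq [565.3 269.2  16.3]
purp [478.8  87.6  11.4]
table [422.4  46.5   2.7]
```

View pics/top0z.png

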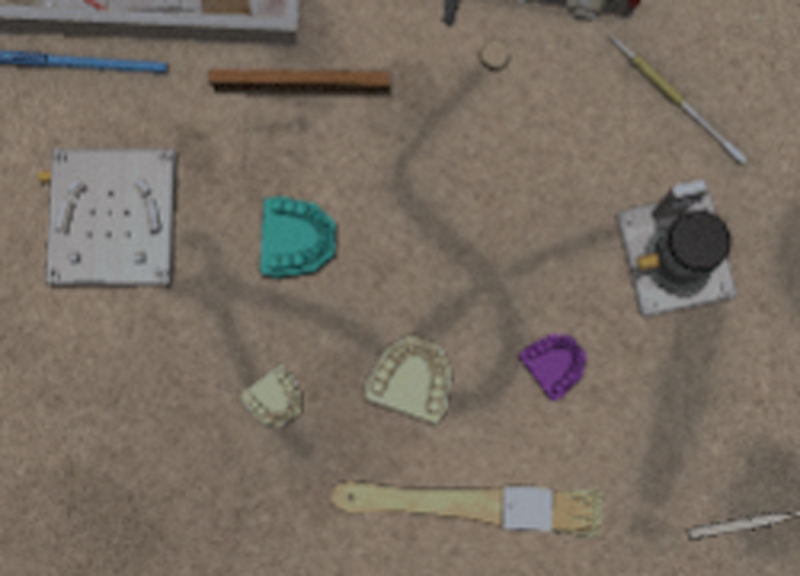

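```bash
cat >> h.py <<'E'
from scipy.spatial.transform import Rotation as R
def plan(p,yaw,cmd=None):
    s=readout.sense()
    T=tcpT(s)
    if cmd is not None:
        T=np.eye(4);T[:3,3]=cmd[:3];T[:3,:3]=R.from_euler('xyz',[180,0,cmd[3]],degrees=True).as_matrix()
    sh=T[:3,:3].T@(np.array(p)-T[:3,3])
    y0=s['orientation'][2] if cmd is None else cmd[3]
    a=(yaw-y0+180)%360-180
    print('shift',sh.round(1),'turn',round(-np.radians(a),4),'dist',np.linalg.norm(sh).round(0),'deg',round(a,1),'t',s['clock'])
E
python3 - <<'E'
from h import *
c0=(258.35,-623.58,303.9,-157.5)
plan((500,-430,303.9),-130,c0)
c1=(500,-430,303.9,-130)
plan((580,-190,303.9),-110,c1)
c1=(580,-190,303.9,-110)
plan((570,60,303.9),-90,c1)
c1=(570,60,303.9,-90)
plan((540,290,300),-90,c1)
E
```

```text
shift [-297.3   86.4    0. ] turn -0.48 dist 310.0 deg 27.5 t 0.1
shift [-235.3   93.     0. ] turn -0.3491 dist 253.0 deg 20 t 0.1
shift [-231.5   94.9    0. ] turn -0.3491 dist 250.0 deg 20 t 0.1
shift [-230.    30.     3.9] turn -0.0 dist 232.0 deg 0 t 0.1
```

drive_tool(series="85 -240 70 0 -0.39; 85 -240 70 0 -0.39; 85 -240 70 0 -0.39; 85 -240 70 0 -0.39; 85 -240 70 0 -0.39")

```text
clock: 0.6
tcp_pos: [454.4, -465.5, 303.6]
orientation: [180.0, -0.0, -135.2]
wrist_force: [1.8, -0.1, -0.3]
grip_width: 84.8
```

```bash
python3 - <<'E'
from h import *
s=readout.sense();print(s['tcp_pos'],s['orientation'])
plan((600,-210,303.9),-110)
E
```

```text
[ 454.42855185 -465.50691774  303.64531218] [ 1.79971049e+02 -9.42483009e-04 -1.35150130e+02]
shift [-2.834e+02  7.850e+01 -2.000e-01] turn -0.439 dist 294.0 deg 25.2 t 0.6
```

drive_tool(series="85 -240 65 0 -0.4; 85 -240 65 0 -0.4; 85 -240 65 0 -0.4; 85 -240 65 0 -0.4; 85 -240 65 0 -0.4")

```text
clock: 1.1
tcp_pos: [578.2, -249.6, 303.7]
orientation: [180.0, -0.0, -112.2]
wrist_force: [0.3, 0.4, -0.6]
grip_width: 84.9
```

```bash
python3 - <<'E'
from h import *
s=readout.sense();print(s['tcp_pos'],s['orientation'])
plan((580,0,303.9),-95)
E
```

```text
[ 578.1804617  -249.61439373  303.65682077] [ 1.79973768e+02 -1.46506067e-03 -1.12205049e+02]
shift [-2.318e+02  9.270e+01 -2.000e-01] turn -0.3003 dist 250.0 deg 17.2 t 1.1
```

drive_tool(series="85 -230 93 0 -0.3; 85 -230 93 0 -0.3; 85 -230 93 0 -0.3; 85 -230 93 0 -0.3; 85 -230 93 0 -0.3")

```text
clock: 1.6
tcp_pos: [578.0, -1.5, 303.7]
orientation: [180.0, -0.0, -95.0]
wrist_force: [0.8, -1.3, -0.2]
grip_width: 85.0
```

```bash
python3 - <<'E'
from h import *
s=readout.sense();print(s['tcp_pos'],s['orientation'])
plan((530,270,300),-90)
E
```

```text
[577.9860972   -1.52331821 303.72769872] [ 1.79980882e+02 -1.87600639e-03 -9.50283951e+01]
shift [-266.3   71.6    3.7] turn -0.0878 dist 276.0 deg 5.0 t 1.6
```

```bash
python3 - <<'E'
from h import *
s,im,d=grab('wrist','w_valve');np.save('pics/w_valve_T.npy',tcpT(s));print(s['qd'].round(1))
E
```

```text
[ 48.1  -1.4  -1.9   0.1   0.5 -47.6]
```

drive_tool(series="85 -240 65 4 -0.088; 85 -240 65 4 -0.088; 85 -240 65 4 -0.088; 85 -240 65 4 -0.088; 85 -240 65 4 -0.088")

```text
clock: 2.15
tcp_pos: [534.0, 243.0, 299.8]
orientation: [180.0, -0.0, -90.0]
wrist_force: [1.9, -0.6, -0.1]
grip_width: 84.9
```

drive_tool(series="85 0 0 0 0; 85 0 0 0 0")

```text
clock: 2.35
tcp_pos: [534.3, 242.2, 299.3]
orientation: [179.9, -0.0, -89.9]
wrist_force: [-0.4, -0.2, -0.1]
grip_width: 84.9
```

```bash
python3 - <<'E'
from h import *
s,im,d=grab('wrist','w1');np.save('pics/w1_T.npy',tcpT(s));print(s['tcp_pos'],s['orientation'],s['qd'].round(1))
E
```

```text
[534.28542835 242.21304252 299.2520308 ] [ 1.79939707e+02 -4.52812021e-02 -8.98625901e+01] [-2.2 -0.6 -0.5  0.2 -0.   0.3]
```

View pics/w1.png

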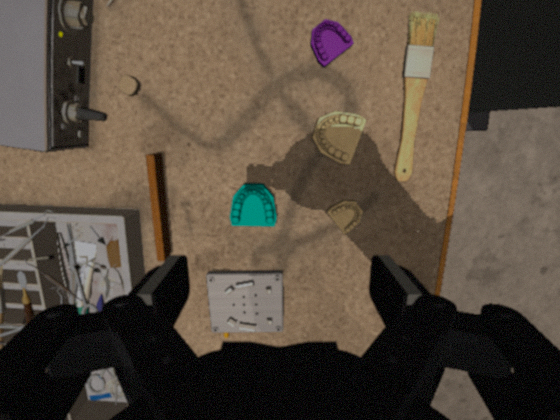

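View pics/w_valve.png

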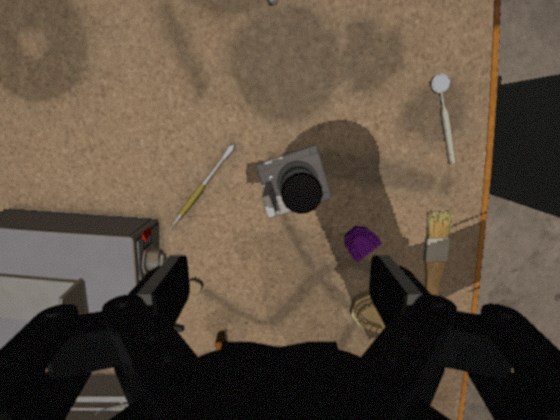

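Wrist view w1: the target cast is at (340,137), the nest at (245,301) and the wheel at (130,85). Now the fits for cast and nest.

```bash
python3 - <<'E'
from h import *
f=np.load('pics/w1.npz');p=viewer.camera_params('wrist');T=np.load('pics/w1_T.npy')@p['mount']
W=cloud(p,T,f['d']);np.save('pics/w1_W.npy',W)
for n,(u,v) in dict(cast=(340,137),nest=(245,301),table=(290,140),table2=(250,250),turq=(253,222),wheel=(130,86)).items(): print(n,W[v,u].round(1))
im=cv2.convertScaleAbs(f['im'],alpha=1.8)
ortho(W,im,420,520,130,240,'o_cast',5)
ortho(W,im,520,640,340,460,'o_nest',5)
a=cv2.imread('pics/o_cast.png');b=cv2.imread('pics/o_nest.png')
h=max(a.shape[0],b.shape[0]);z=np.zeros((h,a.shape[1]+b.shape[1],3),np.uint8);z[:a.shape[0],:a.shape[1]]=a;z[:b.shape[0],a.shape[1]:]=b
cv2.imwrite('pics/o1.png',cv2.resize(z,None,fx=.69,fy=.69))
E
```

```text
cast [463.8 188.9  12. ]
nest [578.4 401.1  11.3]
table [520.5 193.1  -0.8]
table2 [571.1 333.1  -0.8]
turq [565.  290.   14.8]
wheel [700.8 132.4   9.1]
```

View pics/o1.png

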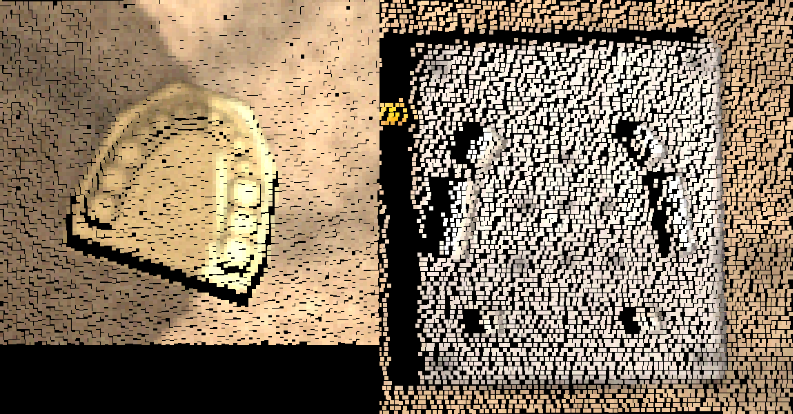

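```bash
cat >> h.py <<'E'
OUT=np.array([[-26,-26],[-14.5,-29],[11,-24],[26,-11],[26,11],[11,24],[-14.5,29],[-26,26]],float)
def mask_of(W,sel,x0,y0,n=160,sc=4):
    # raster: col=(x-x0)*sc,row=(y-y0)*sc
    m=np.zeros((n*sc,n*sc),np.uint8)
    P=W[sel]; q=np.round((P[:,:2]-[x0,y0])*sc).astype(int)
    ok=(q>=0).all(1)&(q<n*sc).all(1); q=q[ok]; m[q[:,1],q[:,0]]=255
    m=cv2.morphologyEx(m,cv2.MORPH_CLOSE,cv2.getStructuringElement(cv2.MORPH_ELLIPSE,(13,13)))
    return m
def fitpoly(m,poly,x0,y0,g,sc=4):
    from scipy.optimize import minimize
    b=m>0
    def cost(q):
        c,s=np.cos(np.radians(q[2])),np.sin(np.radians(q[2]))
        P=poly@np.array([[c,s],[-s,c]])+[q[0]-x0,q[1]-y0]
        t=np.zeros_like(m);cv2.fillPoly(t,[np.round(P*sc*16).astype(np.int32)],255,shift=4)
        t=t>0
        return 1-(t&b).sum()/(t|b).sum()
    r=min((minimize(cost,[g[0],g[1],g[2]+a],method='Nelder-Mead',options=dict(initial_simplex=np.array([[g[0],g[1],g[2]+a],[g[0]+6,g[1],g[2]+a],[g[0],g[1]+6,g[2]+a],[g[0],g[1],g[2]+a+10]]))) for a in(-6,0,6)),key=lambda r:r.fun)
    return r.x,r.fun
E
python3 - <<'E'
from h import *
W=np.load('pics/w1_W.npy')
def box(cx,cy,r):return (abs(W[...,0]-cx)<r)&(abs(W[...,1]-cy)<r)
for zlo in(3,5,8):
    m=mask_of(W,box(465,187,45)&(W[...,2]>zlo)&(W[...,2]<40),385,107); print('cast',zlo,fitpoly(m,OUT,385,107,(467,187,-18)))
    l,n=None,None
for zlo in(5,8):
    m=mask_of(W,box(578,401,65)&(W[...,2]>zlo)&(W[...,2]<40),498,321)
    k,lab,st,_=cv2.connectedComponentsWithStats(m);i=1+st[1:,4].argmax();m=(lab==i).astype(np.uint8)*255
    print('nest',fitpoly(m,np.array([[-50,-45],[50,-45],[50,45],[-50,45.]]),498,321,(578,401,0)))
# top camera as check
f=np.load('pics/top0.npz');p=viewer.camera_params('top');W=cloud(p,p['world_from_camera'],f['d'])
m=mask_of(W,box(465,187,45)&(W[...,2]>7)&(W[...,2]<40),385,107); print('top cast',fitpoly(m,OUT,385,107,(467,187,-18)))
m=mask_of(W,box(578,401,65)&(W[...,2]>9)&(W[...,2]<40),498,321); print('top nest',fitpoly(m,np.array([[-50,-45],[50,-45],[50,45],[-50,45.]]),498,321,(578,401,0)))
E
```

```text
cast 3 (array([468.44341935, 186.56626743, -17.83598528]), np.float64(0.04094188574817159))
cast 5 (array([468.45239901, 186.56533201, -17.79297639]), np.float64(0.04134539343614074))
cast 8 (array([468.46269588, 186.56969662, -17.77546645]), np.float64(0.042077678063734525))
nest (array([578.48807583, 405.31779174,   0.80245358]), np.float64(0.13271681562396553))
nest (array([578.31315253, 405.22951947,   0.70534519]), np.float64(0.1346013217986396))
top cast (array([469.65579398, 183.85758896, -13.8315235 ]), np.float64(0.3760255806459609))
top nest (array([579.64867299, 402.12175138,   1.98456831]), np.float64(0.7736764848434492))
```

```bash
python3 - <<'E'
from h import *
def run(W,zlo,k,tag):
    box=lambda cx,cy,r:(abs(W[...,0]-cx)<r)&(abs(W[...,1]-cy)<r)
    se=cv2.getStructuringElement(cv2.MORPH_ELLIPSE,(k,k))
    m=mask_of(W,box(468,187,45)&(W[...,2]>zlo)&(W[...,2]<45),388,107);m=cv2.morphologyEx(m,cv2.MORPH_CLOSE,se);print(tag,'cast',fitpoly(m,OUT,388,107,(467,187,-18)))
    m=mask_of(W,box(578,401,65)&(W[...,2]>zlo)&(W[...,2]<45),498,321);m=cv2.morphologyEx(m,cv2.MORPH_CLOSE,se)
    print('nest',fitpoly(m,np.array([[-50,-45],[50,-45],[50,45],[-50,45.]]),498,321,(578,401,0)));cv2.imwrite(f'pics/m_{tag}.png',m)
    return m
W=np.load('pics/w1_W.npy');a=run(W,5,21,'w')
f=np.load('pics/top0.npz');p=viewer.camera_params('top');W=cloud(p,p['world_from_camera'],f['d']);b=run(W,8,31,'t')
cv2.imwrite('pics/mm.png',cv2.resize(np.hstack([a,b]),None,fx=.6,fy=.6))
E
```

```text
w cast (array([468.43113573, 186.54701533, -17.80881168]), np.float64(0.028271604938271633))
nest (array([577.87719475, 405.23257516,   1.57182696]), np.float64(0.0883388088793382))
t cast (array([470.76164385, 183.61182438, -16.44130062]), np.float64(0.07106762447361903))
nest (array([580.31764034, 402.95309417,   1.34819039]), np.float64(0.06425108129700541))
```

View pics/mm.png

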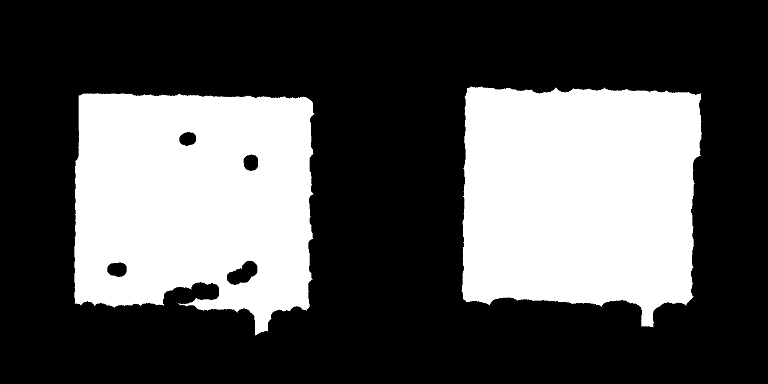

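```bash
python3 - <<'E'
from h import *
plan((468.4,186.6,140),-107.8)
E
```

```text
shift [ 54.4  66.1 159.5] turn 0.3116 dist 181.0 deg -17.9 t 2.4
```

drive_tool(series="64 54.4 66.1 159.5 0.312; 64 54.4 66.1 159.5 0.312; 64 54.4 66.1 159.5 0.312; 64 54.4 66.1 159.5 0.312; 64 54.4 66.1 159.5 0.312", grip_force=40)

```text
clock: 2.9
tcp_pos: [465.7, 182.5, 137.1]
orientation: [179.7, -0.4, -108.1]
wrist_force: [-0.2, 0.4, 0.4]
grip_width: 63.9
```

drive_tool(series="64 0 0 0 0; 64 0 0 0 0")

```text
clock: 3.1
tcp_pos: [470.4, 187.3, 142.0]
orientation: [-179.9, 0.1, -107.9]
wrist_force: [0.7, -0.9, -0.2]
grip_width: 64.3
```

```bash
python3 - <<'E'
from h import *
s,im,d=grab('wrist','w2');print(s['tcp_pos'],s['orientation'],s['grip_width'])
p=viewer.camera_params('wrist');W=cloud(p,tcpT(s)@p['mount'],d)
box=lambda cx,cy,r:(abs(W[...,0]-cx)<r)&(abs(W[...,1]-cy)<r)
m=mask_of(W,box(468,187,38)&(W[...,2]>4)&(W[...,2]<32),388,107);print(fitpoly(m,OUT,388,107,(467,187,-18)))
print(np.nanmedian(W[box(468,240,10)][:,2]),np.nanmedian(W[box(468,120,10)][:,2]))
E
```

```text
[470.39078167 187.29333718 141.96949017] [-1.79894171e+02  1.34536967e-01 -1.07899413e+02] 64.33520596115282
(array([468.21267053, 185.59522379, -17.79205556]), np.float64(0.08430484393950644))
-0.26105088993402603 -0.4277687972508204
```

View pics/w2.png

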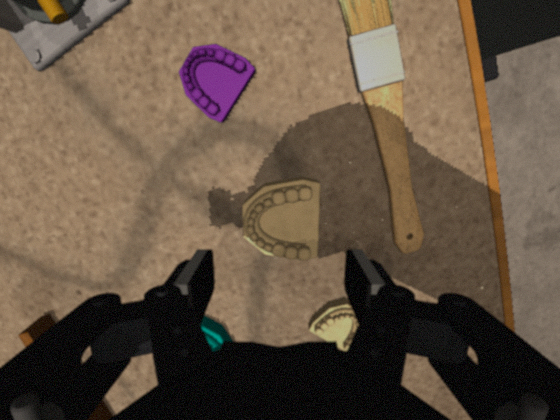

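The cast lies at columns 243–320, centred between the fingers (gap 213–346). The new fit agrees with the first to about 1 mm.

```bash
python3 - <<'E'
from h import *
s=readout.sense();print(s['tcp_pos'],s['qd'].round(1))
plan((468.4,186.2,75),-107.8)
E
```

```text
[470.2739971  187.43988463 141.95540487] [ 0.3 -0.  -0.3 -0.3  0.2 -0.1]
shift [ 1.9  1.5 66.9] turn -0.0017 dist 67.0 deg 0.1 t 3.15
```

drive_tool(series="64 1.9 1.5 20 0; 64 1.9 1.5 40 0; 64 1.9 1.5 55 0; 64 1.9 1.5 60 0; 64 1.9 1.5 60 0")

```text
clock: 3.65
tcp_pos: [467.2, 185.8, 80.6]
orientation: [-180.0, 0.0, -107.9]
wrist_force: [-0.2, -0.3, -0.4]
grip_width: 63.7
```

```bash
python3 - <<'E'
from h import *
s=readout.sense();print(s['tcp_pos'],s['qd'].round(1),s['wrist_force'])
plan((468.4,186.2,75),-107.8)
E
```

```text
[467.20991131 185.7608851   80.58437628] [ 0.  -1.2  0.5  0.2 -0.8 -0. ] [-0.2126846  -0.29218068 -0.44116838]
shift [-0.8 -1.   5.6] turn -0.0012 dist 6.0 deg 0.1 t 3.65
```

drive_tool(series="64 -0.7 -0.8 4 0; 64 -0.7 -0.8 5.5 0; 60 -0.7 -0.8 5.5 0; 54 -0.7 -0.8 5.5 0; 50 -0.7 -0.8 5.5 0")

```text
clock: 4.15
tcp_pos: [468.0, 186.0, 75.6]
orientation: [-180.0, 0.0, -107.9]
wrist_force: [0.0, -1.1, 4.3]
grip_width: 50.7
```

drive_tool(series="46 0 0 0 0; 42 0 0 0 0; 40 0 0 0 0; 40 0 0 0 0")

```text
clock: 4.55
tcp_pos: [468.0, 186.0, 75.6]
orientation: [-180.0, 0.0, -107.9]
wrist_force: [-1.2, -1.6, 6.1]
grip_width: 50.6
```

drive_tool(series="40 0 0 -5 0; 40 0 0 -15 0; 40 0 0 -30 0; 40 0 0 -50 0; 40 0 0 -65 0")

```text
clock: 5.05
tcp_pos: [467.8, 185.9, 141.6]
orientation: [-180.0, 0.0, -107.9]
wrist_force: [0.5, 1.2, -1.3]
grip_width: 50.6
```

drive_tool(series="40 0 0 -30 0; 40 0 0 -40 0; 40 0 0 -40 0; 40 0 0 -40 0")

```text
clock: 5.45
tcp_pos: [467.3, 185.6, 179.5]
orientation: [180.0, 0.0, -107.9]
wrist_force: [-1.1, 0.3, -2.0]
grip_width: 50.5
```

```bash
python3 - <<'E'
from h import *
s,im,d=grab('wrist','w3');np.save('pics/w3_T.npy',tcpT(s));print(s['tcp_pos'],s['orientation'],s['grip_width'],s['wrist_force'])
plan((579,404.5,180),-89)
E
```

```text
[467.27332939 185.59461907 179.45139208] [ 1.79972728e+02  9.43109738e-04 -1.07898381e+02] 50.47225683705068 [-1.11209913  0.25236086 -2.02107817]
shift [-242.9  -39.2   -1.4] turn -0.3298 dist 246.0 deg 18.9 t 5.5
```

View pics/w3.png

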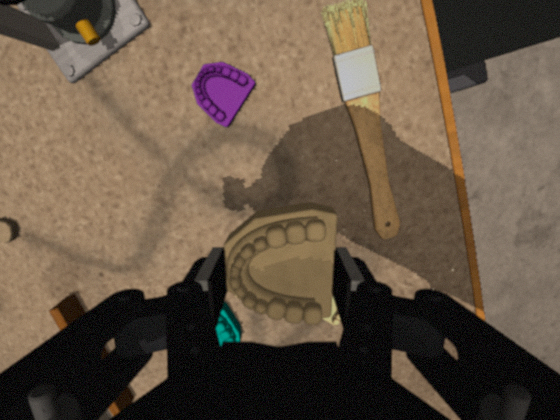

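The cast is held squarely between the fingers, spanning columns 228–336. Now I measure its pose in the tool frame.

```bash
python3 - <<'E'
from h import *
f=np.load('pics/w3.npz');p=viewer.camera_params('wrist');d=f['d']
P=cloud(p,p['mount'],d)  # tool coords
hsv=cv2.cvtColor(f['im'],cv2.COLOR_BGR2HSV)
sel=(abs(P[...,0])<45)&(abs(P[...,1])<26.5)&(P[...,2]>35)&(P[...,2]<85)
print(np.nanpercentile(P[sel][:,2],[1,5,25,50,75,95,99]).round(1))
u=np.argwhere(sel);print(u.min(0),u.max(0))
# base-top ledge around front-ish: list depth profile at tool y=0
for y in(-15,0,15):
    for x in range(-36,40,4):
        c=P[(abs(P[...,0]-x)<1.2)&(abs(P[...,1]-y)<1.5)]
        if len(c): print(y,x,np.nanmedian(c[:,2]).round(1),end=' | ')
    print()
E
```

```text
[36.7 44.9 52.7 60.1 61.5 63.7 72.7]
[202 207] [326 345]
-15 -12 50.1 | -15 -8 51.5 | -15 -4 55.9 | -15 0 56.6 | -15 4 56.6 | -15 8 49.1 | -15 12 51.5 | -15 16 -14.1 | -15 20 66.7 | -15 24 179.8 | -15 28 179.8 | -15 32 179.7 | -15 36 179.9 | 
0 -20 52.4 | 0 -16 52.5 | 0 -12 60.9 | 0 -8 61.4 | 0 -4 61.4 | 0 0 61.6 | 0 4 61.7 | 0 8 -14.5 | 0 12 179.6 | 0 16 52.1 | 0 20 52.1 | 0 24 60.9 | 0 28 180.0 | 0 32 179.8 | 0 36 179.8 | 
15 -24 52.1 | 15 -20 51.8 | 15 -16 56.0 | 15 -12 61.3 | 15 -8 61.4 | 15 -4 61.2 | 15 0 61.5 | 15 4 61.7 | 15 8 -1.7 | 15 12 61.7 | 15 16 -18.1 | 15 20 52.6 | 15 24 54.3 | 15 28 65.3 | 15 32 179.5 | 15 36 179.7 |
```

```bash
python3 - <<'E'
from h import *
plan((565,500,190),-89)
E
```

```text
shift [-329.4    3.5  -11.4] turn -0.3298 dist 330.0 deg 18.9 t 5.5
```

drive_tool(series="40 -20 0 -8 -0.03; 40 -60 1 -11 -0.1; 40 -105 1 -11 -0.18; 40 -150 2 -11 -0.26; 40 -195 2 -11 -0.33")

```text
clock: 6.0
tcp_pos: [525.6, 373.3, 189.0]
orientation: [179.9, -0.1, -88.8]
wrist_force: [1.9, -0.1, -0.9]
grip_width: 50.3
```

```bash
python3 - <<'E'
from h import *
print(readout.sense()['grip_width']);plan((565,500,190),-89)
E
```

```text
50.26032918682188
shift [-125.9  -42.1   -1.3] turn 0.0036 dist 133.0 deg -0.2 t 6.0
```

drive_tool(series="40 -40 -13 -1 0; 40 -80 -26 -1 0; 40 -110 -36 -1 0; 40 -126 -42 -1 0; 40 -126 -42 -1 0")

```text
clock: 6.5
tcp_pos: [565.2, 500.5, 188.2]
orientation: [179.9, -0.2, -88.9]
wrist_force: [-0.6, 0.1, -1.5]
grip_width: 50.4
```

drive_tool(series="40 0 0 0 0; 40 0 0 0 0")

```text
clock: 6.7
tcp_pos: [565.0, 497.9, 190.7]
orientation: [179.9, -0.1, -89.0]
wrist_force: [-0.4, -0.7, -0.8]
grip_width: 50.7
```

```bash
python3 - <<'E'
from h import *
s,im,d=grab('wrist','w4');np.save('pics/w4_T.npy',tcpT(s));print(s['tcp_pos'],s['orientation'],s['grip_width'],s['qd'].round(1))
p=viewer.camera_params('wrist');W=cloud(p,tcpT(s)@p['mount'],d)
box=lambda cx,cy,r:(abs(W[...,0]-cx)<r)&(abs(W[...,1]-cy)<r)
m=mask_of(W,box(578,401,65)&(W[...,2]>6)&(W[...,2]<35),498,321)
print('nest',fitpoly(m,np.array([[-50,-45],[50,-45],[50,45],[-50,45.]]),498,321,(578,401,0)));cv2.imwrite('pics/m4.png',m)
ortho(W,cv2.convertScaleAbs(im,alpha=1.5),520,640,345,465,'o4',5,zmax=40)
E
```

```text
[565.01059567 497.85340954 190.69087246] [ 1.79921878e+02 -9.31083681e-02 -8.89876841e+01] 50.660074124969235 [-0.2 -1.   0.2  0.  -0.   0. ]
nest (array([578.25529986, 406.73675718,   0.81050019]), np.float64(0.03898112818397448))
```

View pics/w4.png

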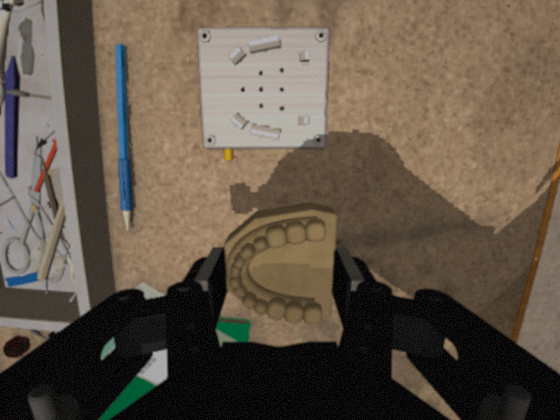

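View pics/o4.png

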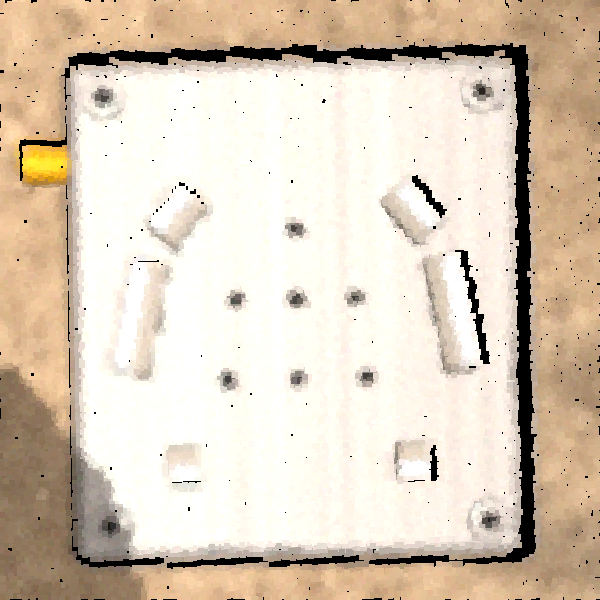

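Wrist view w4: the nest is at (264,88), and the slanted walls toward image left (+x world) mark the narrow end. From the orthoview the screws and walls give a centre of (578.5, 405.7) and a yaw of +0.9°. Now I refine the cast's offset in the hand.

```bash
python3 - <<'E'
from h import *
f=np.load('pics/w4.npz');p=viewer.camera_params('wrist');d=f['d']
P=cloud(p,p['mount'],d)
# outer edge: max tool x with z in 40..80, by tool y; expected half-width
r=[]
for y in range(-24,27,3):
    s=(abs(P[...,1]-y)<1)&(P[...,2]>55)&(P[...,2]<82)&(P[...,0]>5)&(P[...,0]<45)
    if s.sum()<3: continue
    e=np.percentile(P[s][:,0],98); cx=-y
    ex=np.interp(cx,[-26,-14.5,11,26],[26,29,24,11]); r.append((cx,round(e,1),round(ex,1),round(e-ex,1)))
print(r)
T=np.load('pics/w4_T.npy')
print(np.linalg.inv(T)@[578.5,405.7,12,1])
# target
plan((578.4,405.9,130),-89.1)
E
```

```text
[(24, np.float64(13.3), np.float64(12.7), np.float64(0.6)), (21, np.float64(15.7), np.float64(15.3), np.float64(0.4)), (18, np.float64(18.5), np.float64(17.9), np.float64(0.5)), (15, np.float64(21.0), np.float64(20.5), np.float64(0.5)), (12, np.float64(23.5), np.float64(23.1), np.float64(0.4)), (9, np.float64(24.5), np.float64(24.4), np.float64(0.1)), (6, np.float64(25.0), np.float64(25.0), np.float64(0.1)), (3, np.float64(25.6), np.float64(25.6), np.float64(-0.0)), (0, np.float64(26.1), np.float64(26.2), np.float64(-0.1)), (-3, np.float64(26.6), np.float64(26.7), np.float64(-0.1)), (-6, np.float64(27.2), np.float64(27.3), np.float64(-0.2)), (-9, np.float64(27.7), np.float64(27.9), np.float64(-0.2)), (-12, np.float64(28.3), np.float64(28.5), np.float64(-0.3)), (-15, np.float64(28.6), np.float64(28.9), np.float64(-0.2)), (-18, np.float64(28.0), np.float64(28.1), np.float64(-0.1)), (-21, np.float64(27.3), np.float64(27.3), np.float64(0.0)), (-24, np.float64(26.7), np.float64(26.5), np.float64(0.2))]
[ 92.08684499 -12.10303021 178.82441796   1.        ]
shift [ 92.1 -11.7  61.4] turn 0.0018 dist 111.0 deg -0.1 t 6.75
```

drive_tool(series="40 25 -4 10 0; 40 55 -8 30 0; 40 82 -11 50 0; 40 92 -11.7 58 0; 40 92 -11.7 61 0")

```text
clock: 7.25
tcp_pos: [578.7, 404.8, 130.4]
orientation: [179.9, -0.1, -89.1]
wrist_force: [0.4, 1.0, -1.5]
grip_width: 50.4
```

drive_tool(series="40 0 0 0 0; 40 0 0 0 0")

```text
clock: 7.45
tcp_pos: [579.1, 408.2, 132.0]
orientation: [-179.9, 0.1, -88.9]
wrist_force: [0.0, 0.8, -1.5]
grip_width: 50.5
```

```bash
python3 - <<'E'
from h import *
s=readout.sense();print(s['tcp_pos'],s['orientation'],s['qd'].round(1),s['grip_width'])
plan((578.4,405.8,106),-89.1)
E
```

```text
[579.07521928 408.19359995 131.9574954 ] [-1.79917954e+02  7.19285697e-02 -8.89217742e+01] [ 0.2 -0.   0.2 -0.1  0.   0.1] 50.48628742340376
shift [ 2.4  0.8 26. ] turn 0.0031 dist 26.0 deg -0.2 t 7.45
```

drive_tool(series="40 0 0 0 0; 40 0 0 0 0; 40 0 0 0 0")

```text
clock: 7.75
tcp_pos: [578.7, 407.5, 131.2]
orientation: [-180.0, 0.0, -88.9]
wrist_force: [-0.2, 1.0, -1.7]
grip_width: 50.6
```

drive_tool(series="40 0.6 0.2 5 0.002; 40 0.6 0.2 10 0.002; 40 0.6 0.2 15 0.002; 40 0.6 0.2 20 0.002; 40 0.6 0.2 22 0.002")

```text
clock: 8.25
tcp_pos: [578.3, 406.1, 107.8]
orientation: [179.9, -0.1, -89.1]
wrist_force: [-0.1, 0.2, -1.3]
grip_width: 50.5
```

drive_tool(series="40 0 0 0 0; 40 0 0 0 0; 40 0 0 0 0; 40 0 0 0 0")

```text
clock: 8.65
tcp_pos: [578.7, 406.5, 109.2]
orientation: [-180.0, 0.0, -89.1]
wrist_force: [-0.5, -1.0, -0.6]
grip_width: 50.5
```

```bash
python3 - <<'E'
from h import *
s=readout.sense();print(s['tcp_pos'],s['orientation'],s['qd'].round(1),s['grip_width'])
plan((578.4,405.8,90),-89.1)
E
```

```text
[578.68359467 406.49873211 109.2236295 ] [-1.79978807e+02  2.20586695e-02 -8.90830684e+01] [-0.1  0.1  0.1  0.   0.  -0.1] 50.49278889944425
shift [ 0.7  0.3 19.2] turn 0.0003 dist 19.0 deg -0.0 t 8.65
```

drive_tool(series="40 0.7 0.3 4 0; 40 0.7 0.3 8 0; 40 0.7 0.3 11 0; 40 0.7 0.3 13 0; 40 0.7 0.3 13 0")

```text
clock: 9.15
tcp_pos: [578.1, 405.5, 95.3]
orientation: [180.0, -0.0, -89.1]
wrist_force: [0.5, -0.3, -1.6]
grip_width: 50.7
```

drive_tool(series="40 0 0 2 0; 40 0 0 4 0; 40 0 0 5 0; 40 0 0 5 0")

```text
clock: 9.55
tcp_pos: [578.2, 405.6, 90.7]
orientation: [180.0, -0.0, -89.1]
wrist_force: [0.1, -0.1, -2.3]
grip_width: 50.3
```

No contact so far, with the underside at about z=15 between the walls. I go down the last millimetres.

drive_tool(series="40 0 0 1 0; 40 0 0 2 0; 40 0 0 3 0; 40 0 0 3 0; 40 0 0 3 0")

```text
clock: 10.05
tcp_pos: [578.3, 405.7, 87.9]
orientation: [-180.0, -0.0, -89.1]
wrist_force: [-0.2, 0.6, -1.8]
grip_width: 50.4
```

drive_tool(series="40 0 0 0.5 0; 40 0 0 1 0; 40 0 0 1 0; 40 0 0 1 0")

```text
clock: 10.45
tcp_pos: [578.3, 405.7, 87.7]
orientation: [-180.0, 0.0, -89.1]
wrist_force: [-3.3, -0.2, 5.7]
grip_width: 50.4
```

Contact comes at 87.7, matching the predicted seated height of 87.6. I release.

drive_tool(series="54 0 0 0 0; 60 0 0 0 0; 66 0 0 0 0; 66 0 0 0 0; 66 0 0 0 0")

```text
clock: 10.95
tcp_pos: [578.3, 405.7, 86.8]
orientation: [180.0, -0.0, -89.1]
wrist_force: [-0.1, -0.2, -0.4]
grip_width: 65.8
```

drive_tool(series="66 0 0 -10 0; 66 0 0 -30 0; 66 0 0 -60 0; 66 0 0 -95 0; 66 0 0 -120 0")

```text
clock: 11.45
tcp_pos: [578.8, 406.1, 210.3]
orientation: [-179.9, 0.1, -89.1]
wrist_force: [1.4, 0.8, 0.6]
grip_width: 66.2
```

drive_tool(series="66 -40 0 0 0; 66 -80 0 0 0; 66 -90 0 0 0; 66 -90 0 0 0; 66 -90 0 0 0")

```text
clock: 11.95
tcp_pos: [576.6, 495.2, 206.9]
orientation: [180.0, -0.0, -89.1]
wrist_force: [-0.2, 0.1, 0.1]
grip_width: 66.1
```

```bash
python3 - <<'E'
from h import *
s,im,d=grab('wrist','w5');print(s['tcp_pos'],s['orientation'],s['grip_width'],s['qd'].round(1))
p=viewer.camera_params('wrist');W=cloud(p,tcpT(s)@p['mount'],d)
ortho(W,cv2.convertScaleAbs(im,alpha=1.5),520,640,345,465,'o5',5,zmax=60)
box=lambda cx,cy,r:(abs(W[...,0]-cx)<r)&(abs(W[...,1]-cy)<r)
m=mask_of(W,box(578,405,36)&(W[...,2]>22)&(W[...,2]<50),498,321)
print(fitpoly(m,OUT,498,321,(578,405,1)))
def z(x,y): return np.nanmedian(W[box(x,y,2)][:,2]).round(1)
print('plate corners',z(540,370),z(540,442),z(620,370),z(620,442),'palate',[ (x,y,z(x,y)) for x,y in((558,400),(558,411),(570,395),(570,405),(570,416),(580,405))])
E
```

```text
[576.63559719 495.24424919 206.87272491] [ 1.79977623e+02 -2.99342638e-02 -8.90692345e+01] 66.1105491417299 [-0.7 -0.5 -0.8  0.   0.1 -0. ]
(array([578.08967823, 406.19188608,   1.2585392 ]), np.float64(0.030739887543038358))
plate corners 12.2 12.0 13.2 13.8 palate [(558, 400, np.float64(26.0)), (558, 411, np.float64(26.4)), (570, 395, np.float64(26.2)), (570, 405, np.float64(26.1)), (570, 416, np.float64(26.3)), (580, 405, np.float64(26.1))]
```

View pics/o5.png

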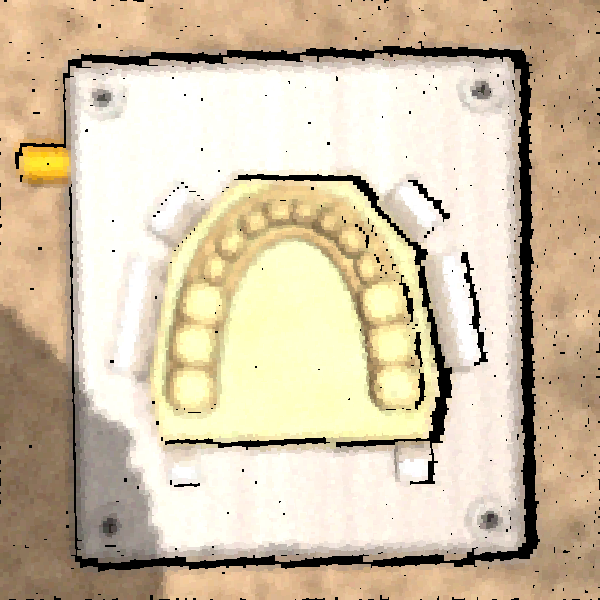

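The cast is seated: its base top is flat at z≈26 (12+14), and the fit (578.1, 406.2, 1.3°) matches the pocket. On to the valve.

```bash
python3 - <<'E'
from h import *
s=readout.sense();print(s['joint_pos'].round(1))
plan((590,260,270),-105)
plan((570,40,270),-120,(590,260,270,-105))
E
```

```text
[ 55.2  31.9   6.1   0.  -64.2 -54.3]
shift [235.   -9.5 -62.9] turn 0.2775 dist 243.0 deg -15.9 t 12.0
shift [217.7 -37.6  -0. ] turn 0.2618 dist 221.0 deg -15 t 12.0
```

drive_tool(series="40 30 -1 -40 0.05; 20 75 -3 -63 0.1; 0 125 -5 -63 0.16; 0 175 -7 -63 0.22; 0 222 -9 -63 0.27")

```text
clock: 12.5
tcp_pos: [589.0, 270.6, 270.8]
orientation: [-180.0, 0.0, -104.7]
wrist_force: [1.2, 0.7, 1.0]
grip_width: 0.0
```

```bash
python3 - <<'E'
from h import *
plan((570,40,270),-120)
E
```

```text
shift [227.8 -40.3   0.6] turn 0.2663 dist 231.0 deg -15.3 t 12.5
```

drive_tool(series="0 48 -8 0 0.06; 0 96 -17 0 0.12; 0 143 -25 0 0.18; 0 190 -34 0 0.24; 0 227 -40 0 0.266")

```text
clock: 13.0
tcp_pos: [569.8, 40.5, 270.6]
orientation: [-180.0, 0.0, -120.0]
wrist_force: [0.3, -0.4, 0.5]
grip_width: 0.2
```

drive_tool(series="0 0 0 0 0; 0 0 0 0 0; 0 0 0 0 0; 0 0 0 0 0")

```text
clock: 13.4
tcp_pos: [571.1, 44.7, 270.0]
orientation: [-180.0, 0.0, -119.7]
wrist_force: [-0.5, 0.6, -1.0]
grip_width: 0.1
```

```bash
python3 - <<'E'
from h import *
s,im,d=grab('wrist','w6');print(s['tcp_pos'],s['orientation'],s['grip_width'],s['qd'].round(1))
p=viewer.camera_params('wrist');W=cloud(p,tcpT(s)@p['mount'],d);np.save('pics/w6_W.npy',W)
ortho(W,cv2.convertScaleAbs(im,alpha=2),490,650,-80,80,'o6',4,zmax=110)
E
```

```text
[571.0970224   44.74130338 269.95998844] [-1.79995042e+02  7.64769000e-03 -1.19737000e+02] 0.07776572470916131 [ 0.5  0.3  0.2 -0.   0.  -0. ]
```

View pics/w6.png

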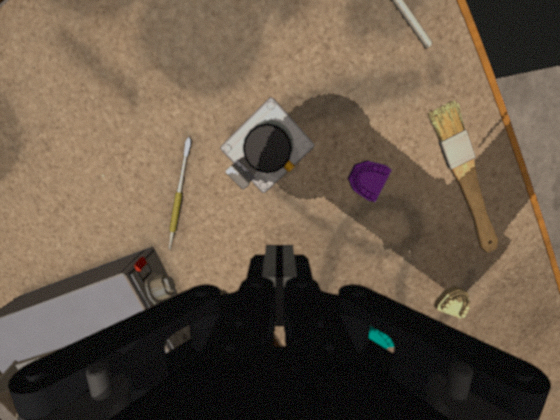

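View pics/o6.png

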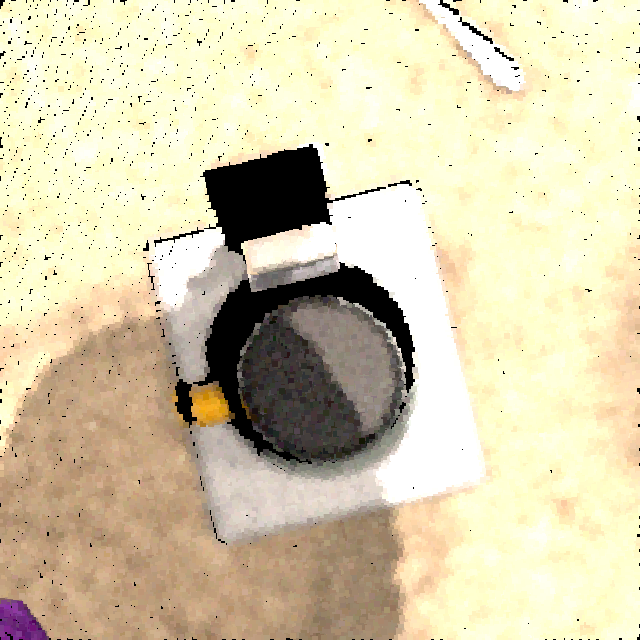

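In the ortho view the button is at (320,380), i.e. about (555, 0), and the post at (290,245) lies on its +x side, so the valve's yaw is about 13°.

```bash
python3 - <<'E'
from h import *
W=np.load('pics/w6_W.npy')
s=(np.hypot(W[...,0]-555,W[...,1])<25)&(W[...,2]>76)&(W[...,2]<87)
P=W[s];(c,r)=cv2.minEnclosingCircle(P[:,:2].astype(np.float32));print(c,r,P[:,:2].mean(0),np.median(P[:,2]),P[:,2].min(),P[:,2].max())
s=(np.hypot(W[...,0]-589,W[...,1]-7)<18)&(W[...,2]>87)&(W[...,2]<95);print(cv2.minAreaRect(W[s][:,:2].astype(np.float32)),np.median(W[s][:,2]))
print('bench',np.nanmedian(W[(abs(W[...,0]-520)<10)&(abs(W[...,1]-60)<10)][:,2]))
plan((555,-0.5,200),-167)
E
```

```text
(554.9109497070312, -0.5445191860198975) 20.791349411010742 [554.84937505  -0.89924841] 81.53571510533664 77.3940981963371 83.84999820870019
((587.7241821289062, 7.477321624755859), (7.850005149841309, 21.514734268188477), 14.616326332092285) 89.50014511491665
bench 284.074568376878
shift [47.4 -8.5 69.8] turn 0.8251 dist 85.0 deg -47.3 t 13.45
```

drive_tool(series="0 5 -1 10 0.14; 0 15 -3 20 0.28; 0 28 -5 35 0.42; 0 40 -7 50 0.55; 0 46.5 -8.3 65 0.68")

```text
clock: 13.95
tcp_pos: [554.9, -0.1, 204.3]
orientation: [180.0, -0.0, -159.0]
wrist_force: [-0.3, -0.3, 0.3]
grip_width: -0.5
```

```bash
python3 - <<'E'
from h import *
plan((555,-0.6,190),-167)
E
```

```text
shift [ 0.1 -0.5 14.3] turn 0.1397 dist 14.0 deg -8.0 t 13.95
```

drive_tool(series="0 0 -0.4 3 0.07; 0 0 -0.4 7 0.14; 0 0 -0.4 12 0.14; 0 0 -0.4 14 0.14; 0 0 -0.4 14 0.14")

```text
clock: 14.45
tcp_pos: [555.2, -0.4, 190.5]
orientation: [-180.0, -0.0, -166.6]
wrist_force: [-0.0, -0.4, 0.2]
grip_width: 0.0
```

drive_tool(series="0 0 0 0 0; 0 0 0 0 0; 0 0 0 0 0; 0 0 0 0 0; 0 0 0 0 0")

```text
clock: 14.95
tcp_pos: [555.3, -0.8, 191.0]
orientation: [180.0, 0.0, -166.8]
wrist_force: [0.0, 0.4, -0.4]
grip_width: 0.3
```

```bash
python3 - <<'E'
from h import *
s,im,d=grab('side','s1');print(s['tcp_pos'],s['orientation'],s['wrist_force'])
cv2.imwrite('pics/s1z.png',cv2.resize(im[60:260,200:360],None,fx=3.7,fy=3,interpolation=cv2.INTER_CUBIC))
plan((555,-0.6,158),-167)
E
```

```text
[555.33664269  -0.77903419 191.01973546] [ 1.79998590e+02  1.30359635e-02 -1.66771798e+02] [ 0.03038941  0.44532153 -0.42702338]
shift [ 0.3  0.3 33. ] turn 0.004 dist 33.0 deg -0.2 t 15.0
```

View pics/s1z.png

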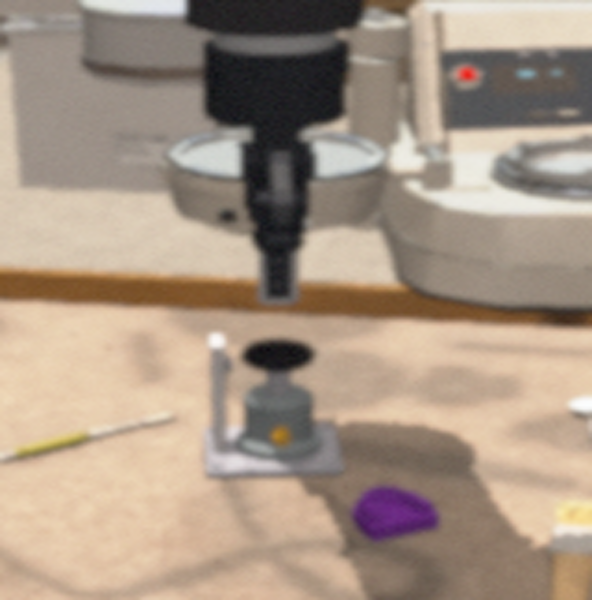

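Fingers are centred over the button in the side view, with the tips at (280,300) and the button at (278,355). I descend.

drive_tool(series="0 0.3 0 8 0; 0 0.3 0 16 0; 0 0.3 0 24 0; 0 0.3 0 30 0; 0 0.3 0 32 0")

```text
clock: 15.5
tcp_pos: [554.6, -1.0, 157.7]
orientation: [-180.0, -0.1, -166.8]
wrist_force: [0.2, 0.2, 0.8]
grip_width: 0.0
```

drive_tool(series="0 0 0 0 0; 0 0 0 0 0; 0 0 0 0 0; 0 0 0 0 0")

```text
clock: 15.9
tcp_pos: [555.2, -0.8, 159.2]
orientation: [180.0, 0.0, -166.8]
wrist_force: [0.5, -0.1, -0.5]
grip_width: -0.1
```

drive_tool(series="0 0 0 1 0; 0 0 0 2 0; 0 0 0 2 0; 0 0 0 2 0")

```text
clock: 16.3
tcp_pos: [555.0, -0.9, 156.9]
orientation: [-180.0, -0.0, -166.8]
wrist_force: [0.3, 0.4, 0.8]
grip_width: -0.0
```

drive_tool(series="0 0 0 0.5 0; 0 0 0 1 0; 0 0 0 1 0; 0 0 0 1 0")

```text
clock: 16.7
tcp_pos: [555.0, -0.8, 155.9]
orientation: [-180.0, -0.0, -166.8]
wrist_force: [0.3, 0.3, -0.6]
grip_width: 0.0
```

drive_tool(series="0 0 0 0.5 0; 0 0 0 1 0; 0 0 0 1 0; 0 0 0 1 0")

```text
clock: 17.1
tcp_pos: [555.0, -0.8, 154.9]
orientation: [-180.0, -0.0, -166.8]
wrist_force: [0.3, 0.5, -0.1]
grip_width: -0.0
```

drive_tool(series="0 0 0 0.5 0; 0 0 0 1 0; 0 0 0 1 0; 0 0 0 1 0")

```text
clock: 17.5
tcp_pos: [555.0, -0.8, 154.0]
orientation: [-180.0, 0.0, -166.8]
wrist_force: [-0.7, -1.0, 2.5]
grip_width: -0.1
```

Contact at about 154.5, against 155 expected. Half travel should be at TCP ≈145.

drive_tool(series="0 0 0 1 0; 0 0 0 2 0; 0 0 0 3 0; 0 0 0 3 0; 0 0 0 3 0")

```text
clock: 18.0
tcp_pos: [555.1, -0.8, 150.9]
orientation: [-180.0, 0.0, -166.8]
wrist_force: [-1.9, -0.3, 3.8]
grip_width: 0.1
```

drive_tool(series="0 0 0 1 0; 0 0 0 2 0; 0 0 0 3 0; 0 0 0 3 0; 0 0 0 3 0")

```text
clock: 18.5
tcp_pos: [555.0, -0.8, 147.9]
orientation: [-180.0, 0.0, -166.8]
wrist_force: [-1.2, 0.7, 4.4]
grip_width: -0.1
```

drive_tool(series="0 0 0 1 0; 0 0 0 2 0; 0 0 0 2 0; 0 0 0 2 0; 0 0 0 2 0")

```text
clock: 19.0
tcp_pos: [555.1, -0.8, 145.9]
orientation: [-180.0, 0.0, -166.8]
wrist_force: [-0.9, 0.6, 5.2]
grip_width: 0.1
```

```bash
python3 - <<'E'
from h import *
F=[];Z=[]
for i in range(4):
    s,im,d=grab('side' if i<3 else 'wrist',f'p{i}');F.append(s['wrist_force'][2]);Z.append(s['tcp_pos'][2])
print(F,Z)
a=np.mean([cv2.imread(f'pics/p{i}.png').astype(float) for i in range(3)],0).astype(np.uint8)
cv2.imwrite('pics/pz.png',cv2.resize(cv2.convertScaleAbs(a[160:225,235:315],alpha=1.4),None,fx=8,fy=8,interpolation=cv2.INTER_CUBIC))
p=viewer.camera_params('wrist');W=cloud(p,tcpT(s)@p['mount'],d)
P=W[(np.hypot(W[...,0]-555,W[...,1]+.7)<17)&(W[...,2]>55)&(W[...,2]<82)];print(len(P),np.median(P[:,2]) if len(P) else 0)
rel=W[(np.hypot(W[...,0]-588,W[...,1]-7.5)<9)&(W[...,2]>84)];print(len(rel),np.median(rel[:,2]) if len(rel) else 0)
p=viewer.camera_params('side');S=cloud(p,p['world_from_camera'],np.load('pics/p1.npz')['d'])
P=S[(np.hypot(S[...,0]-555,S[...,1]-10)<25)&(S[...,2]>55)&(S[...,2]<82)];print(len(P),np.percentile(P[:,2],[5,50,90]))
E
```

```text
[np.float64(5.240910303495919), np.float64(5.081653534478185), np.float64(5.783747472110152), np.float64(4.920369267173326)] [np.float64(145.93964620358324), np.float64(145.97322700887315), np.float64(145.97041813870197), np.float64(145.95691146418162)]
1235 72.92471902209763
173 89.29781840177371
173 [60.91515929 71.16494224 77.67144858]
```

View pics/pz.png

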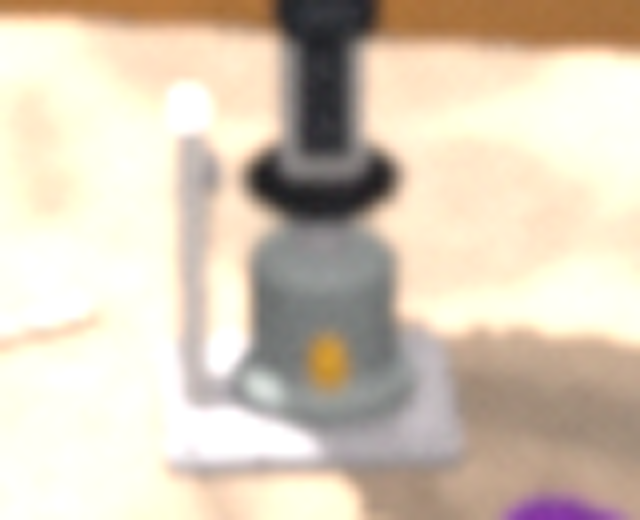

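View pics/p3.png

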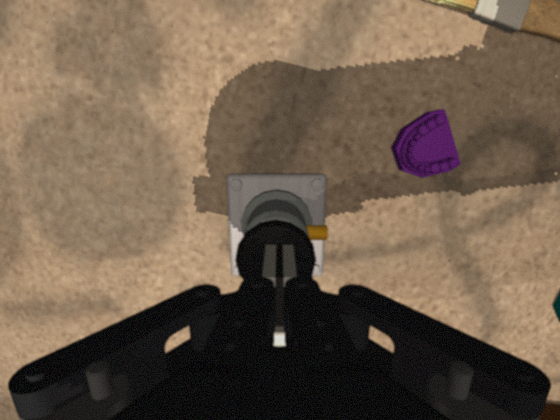

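Button top by wrist camera is 72.9, or about 73.5 once its −0.6 bias at the post and released button is taken out. With contact at 154.6, both say roughly 1.3 mm more.

drive_tool(series="0 0 0 0.7 0; 0 0 0 1.3 0; 0 0 0 1.3 0; 0 0 0 1.3 0; 0 0 0 1.3 0")

```text
clock: 19.7
tcp_pos: [555.1, -0.8, 144.7]
orientation: [-180.0, 0.0, -166.8]
wrist_force: [-1.3, -0.7, 6.1]
grip_width: 0.4
```

drive_tool(series="0 0 0 0 0; 0 0 0 0 0; 0 0 0 0 0; 0 0 0 0 0; 0 0 0 0 0")

```text
clock: 20.2
tcp_pos: [555.1, -0.8, 144.7]
orientation: [-180.0, 0.0, -166.8]
wrist_force: [-0.7, 0.4, 5.7]
grip_width: 0.3
```

```bash
python3 - <<'E'
from h import *
F=[]
for i in range(6):
    s,im,d=grab('side' if i<4 else ('wrist' if i==4 else 'top'),f'q{i}');F.append(s['wrist_force'][2])
    if i==4:
        p=viewer.camera_params('wrist');W=cloud(p,tcpT(s)@p['mount'],d)
        P=W[(np.hypot(W[...,0]-555,W[...,1]+.7)<17)&(W[...,2]>55)&(W[...,2]<82)];print('button',np.median(P[:,2]))
        rel=W[(np.hypot(W[...,0]-588,W[...,1]-7.5)<9)&(W[...,2]>84)];print('post',np.median(rel[:,2]))
    if i==5:
        p=viewer.camera_params('top');W=cloud(p,p['world_from_camera'],d)
        b=(abs(W[...,0]-578)<10)&(abs(W[...,1]-403)<10);print('cast palate top cam',np.nanmedian(W[b][:,2]))
print(np.round(F,1),s['tcp_pos'],s['clock'],s['torque'])
a=np.mean([cv2.imread(f'pics/q{i}.png').astype(float) for i in range(4)],0).astype(np.uint8)
z1=cv2.resize(cv2.convertScaleAbs(a[160:215,245:295]),None,fx=8,fy=8,interpolation=cv2.INTER_CUBIC)
t=cv2.resize(im[130:310,150:400],None,fx=1.5,fy=1.5);z=np.zeros((440,800,3),np.uint8);z[:,:400]=z1;z[:270,400:775]=t;cv2.imwrite('pics/qz.png',z)
E
```

```text
button 71.77978030692759
post 89.27827795519096
cast palate top cam 28.579983702555523
[5.7 6.6 6.4 6.  5.8 6. ] [555.0768296   -0.80388204 144.69530231] 20.45 [ 0.06381729  0.47978164 -0.03805668]
```

View pics/qz.png

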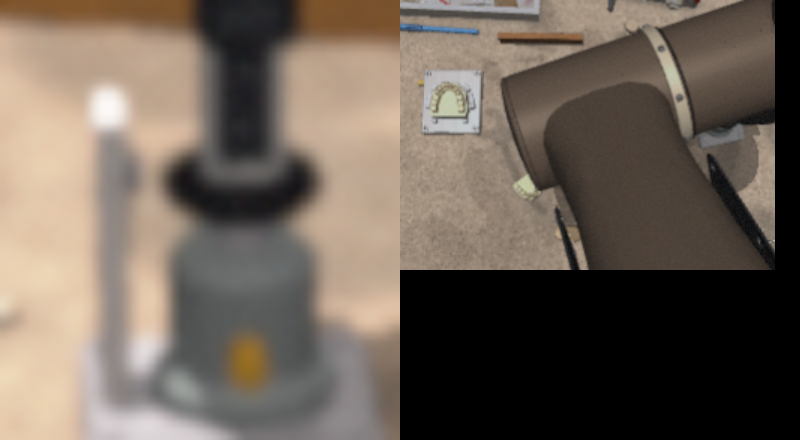

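All cues agree on about half travel: 72.4 by the bias-corrected camera, 71.7 from the tool height, and a force of about 6 N. The cast still sits in the nest. I hand the job in.

```bash
python3 - <<'E'
from h import *
print(env.finish_job())
E
```

```text
the job is handed in; nothing more can be done
None
```

I seated the larger cream cast in the vacuum nest and let go of it. I then pushed the valve button to half travel and handed the job in at about 20.5 s, with the closed gripper still holding the button there. No verdict was reported.

- **Cast:** after release, the top of its base measured flat at z ≈ 26 mm, which is the 12 mm pocket floor plus the 14 mm base. Its fitted pose agreed with the pocket to about 0.5 mm and 0.4°. The last top view showed it still in the nest, narrow end forward.
- **Button:** the target height is 72 mm.
  - The wrist camera gave 72.4 mm once I allowed for its 0.7 mm bias at the post.
  - The tool height gave 71.7 mm.
  - The push was about 6 N, slightly above the nominal 5.5 N but well below the 8.5 N at the bottom.
  - The side view was too blurred to read the ledge exactly, but agreed.
- **Bystanders:** I never went near the flat brush or the felt wheel. The arm hid the brush in the last top view and I did not re-measure either of them.

The top camera read about 2.5 mm high throughout, so I took its heights only as a rough check.

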